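Release the ratchet and lower the press arm to seat a vial stopper

ROBOT

A 6-joint arm with a two-finger parallel gripper is mounted at the origin on a cart in front of the work surface, level with it; the furniture and walls round the work are solid. World frame = base frame: x ahead of the robot, y to its left, z up, the work surface at z = 0. Lengths are in m, angles in rad, forces in N, time in s.
With the tool pointing down it reaches from about 0.375 to 0.75 m from the base axis. Payload 9 kg.
Tool frame: the origin (TCP) lies at the very end of the fingers, on their centre line; the grasp point (between the pads) lies r.grip_depth behind it (r.grip_depth is the distance from the TCP to the grasp point, in m); z points along the fingers, y is the direction in which the jaws open and shut (so a half turn about z gives the same grasp; the last joint's range is limited). The gripper opens to 85 mm and grips with 20 to 120 N. Pads are 22 mm wide; open, the fingers measure 114 mm over their backs; the gripper's body (76 mm by 85 mm) begins 54 mm behind the grasp point. The pads swing forward as they close: fully open they stand 13 mm farther back than shut.
Start: joints at [-1.505, 0.104, 0.097, 1.564, 0, 1.353], TCP at [0.168, -0.576, 0.231] pointing down, gripper open.
Joint ranges: [-2.99, 2.99], [-0.84, 1.86], [-1.1, 1.16], [-1.84, 2.11], [-1.51, 1.56], [-3.14, 3.14]. Speed limits (rad/s): [2.22, 2.22, 2.57, 3.14, 3.14, 3.14].

INTERFACE

Orientations are given as [roll, pitch, yaw] about the fixed x, y, z axes, in that order (R = Rz(yaw) Ry(pitch) Rx(roll)).
In Python, from cell import r gives the robot as it stands.
- The arm moves only by the tool drive_tool, never from a script. Its arguments are lists of equal length, an entry for each row: "gripper": the finger opening in mm, from 0 to 85.4; "linear": the shift along the tool's x, y, z in mm, a list of three; "yaw": the turn about the tool's z in degrees. A call has 1 to 8 rows; each row shifts and turns the commanded pose from where the row before left it, along the tool's axes as they then stand; what a row does not reach is not made up. A row lasts 1/12 s, in which the tool goes at most 41.7 mm and 7.16 degrees, less where a joint would pass 70% of its speed; a pose out of reach is approached as far as the arm can. A call with a gripper value outside its range is refused whole. The fingers move at their own pace and stop on an object; "grip_force" is the grip in N (left out, the last holds). Time passes only in rows, so rows that do not move let the fingers close. It gives the time, the measured TCP pose, the force and the opening at its end, in the units of the state.
- r.state(): the state, without advancing time (a new reading comes with each control period).
- r.capture(name): name is "side" or "top"; returns a dict with "image" (420x560x3 uint8, blue, green, red), "depth" (420x560 float32, m along the optical axis (not along the pixel's ray), 0 where there is no reading), "camera_matrix" (3x3 intrinsics, pixels), "k1" (the pictures are not rectified: a ray, as slopes to the right and down, at radius r is drawn at 1 + k1 r^2 times it, then the intrinsics apply), "position" and "rotation" of the camera in the world. Camera axes: x right, y up, looking along -z (the intrinsics and any distortion apply to the point x, -y, -z); pixel columns grow to the right and rows downward; lengths in m; the calibration is good to about 2 mm. A picture is of the moment at which its call begins.
- r.close_job(): hands the job in, once; it reports no verdict.
The state is a dict: "time": time; "joint_pos": joint angles; "qvel": joint speeds; "joint_torque": joint torques, N m; "position": TCP position; "ee_rot": TCP orientation; "contact_force": force on the tool from outside, world axes, zero at the start; "torque": the same for the moment, N m; "gripper_width": finger opening in m.
Only numpy, scipy, OpenCV 4.12 (cv2) and the standard library are available. Lean on these libraries where they do the work, as an engineer would, in place of code of your own. Each camera call takes 0.05 s, during which the arm holds its last target.

TASK

A rubber stopper still stands proud of the small glass vial in the bench hand press, whose arm is held up by a ratchet. Press the flat release paddle above the handle so that the pawl lifts out of the teeth and, keeping it pressed, push the arm all the way down until it stops and the stopper is fully seated, then let go. Only press and push, without brute force: do not raise the arm, do not touch or lift the vial, and leave everything else where it stands.

Things in the scene. Friction and masses are not known exactly. Their poses are not given: they have to be found in the camera images.
- press: Grey bench hand press, fixed to the worktop. Base plate 165 x 90 x 14 mm; origin on the plate's underside, on its centre line, 80 mm from its rear edge; its -x axis points along the arm to the handle (roughly towards the robot), +z up. The two posts with the arm pivot stand at +x = 60 mm, the vial nest at x = -18 mm.
- pivot (a point): Centre of the arm's pivot axle, 108 mm above the worktop (axle along the press's y axis). A steel ratchet wheel (92 mm across the tooth tips), fixed, sits on this axle.
- lever (a joint): Press arm angle, rad; grows as the handle goes down. At 0 it slopes up 0.36 rad to the handle; lower stop at 0.49. It stays where left; with the pawl free, 7 N at the paddle moves it, about 11 N over the last 0.11 rad while the stopper goes in. With the pawl in the teeth (pitch 0.19 rad) it only goes down to the next tooth (0.05 rad of give when pushed hard).
- handle (a point): Top of the black round grip (18 mm thick, 40 mm long) that ends the arm beyond the paddle; at x -212, z 26 mm in the arm's frame, so lower than the paddle. Pushing on the grip alone leaves the pawl engaged: the arm then stops at the next tooth. Under the paddle the arm carries a 50 x 46 mm steel plate.
- pawl (a joint): Angle, rad, of the pawl rocker that rides on the arm: 0 = nose at the root of a tooth gap (starts between 0 and 0.1, as it rides on a tooth); about 0.1 clears the teeth; 0.16 = its stop, paddle fully pressed. Pressing the paddle takes 3 N at first, 4.5 N fully pressed, less than moves the arm; it springs back when let go.
- paddle (a point): Centre of the upper face of the black ribbed release paddle, 36 mm (along the arm) x 44 mm x 6 mm; its z is the face normal, -x points outward along the arm. In the arm's frame (origin at the pivot, -x to the handle) at x -170, z 54 mm, fully pressed 17 mm lower. From arm joint 0 to 0.49 it swings round the pivot: down about 80 mm and outward about 35 mm.
- rocker_pin (a point): Pivot pin of the pawl rocker on the arm, at x -65, z 43 mm in the arm's frame; the paddle turns about it at 105 mm.
- serum_vial: Loose small clear glass vial, 23 mm across, 50 mm high without the stopper, standing in a ring-shaped nest (20 mm high) on the press's base under the arm. Origin at the centre of its underside, z up. Not to be touched by the robot.
- stopper (a joint): How far the dark rubber stopper has gone into the vial, m: 0 = standing 9 mm proud (start), about 0.009 = seated when the arm is at its lower stop. The white roller under the arm pushes it.
- vial_0: Bystander: capped sample vial, 25 x 25 x 60 mm, beside the press; origin under its centre.
- vial_1: Bystander: capped sample vial, 25 x 25 x 60 mm, beside the press; origin under its centre.
- vial_2: Bystander: capped sample vial, 25 x 25 x 60 mm, on the other side of the press; origin under its centre.
- timer: Bystander: small flat timer, 62 x 66 x 18 mm, near the front edge; origin under its centre.
- petri_0: Bystander: petri dish with lid, 73 x 73 x 15 mm, near the front edge; origin under its centre.

How it is judged:
By the outcome, as a careful person would: the job done as asked, in the order asked, and still so for the second after the job is handed in, with the robot touching nothing.
It also fails if it takes over 32 s, if anything falls off the work surface, if the arm or the gripper's body presses on something with over 40 N, if the wrist force passes 120 N, or if a joint passes its speed limit or range.

## Working session

There is one attempt and no reset: what is moved stays moved. The work goes in short steps, Python scripts to look and compute and a tool call to move; the robot and the scene stay as the last step left them, time stands still between calls to the robot, and variables do not carry over. Pictures are saved under pics/ and viewed, and the job is handed in when it is done.

Besides the shell and the picture viewer there is one more tool, called by a JSON object that holds its "api" and its "payload", one argument or row to a line. drive_tool: Moves the arm, as the interface text tells. Its arguments: {"type":"object","properties":{"gripper":{"type":"array","items":{"type":"number"}},"linear":{"type":"array","items":{"type":"array","items":{"type":"number"}}},"yaw":{"type":"array","items":{"type":"number"}},"grip_force":{"type":"number"}},"required":["gripper","linear","yaw"]}

```bash
mkdir -p pics; ls; python3 - <<'E'
from cell import r
import cv2, numpy as np, pickle
s=r.state(); print({k:np.round(v,3) for k,v in s.items()}); print(r.grip_depth)
for n in("side","top"):
    c=r.capture(n); pickle.dump(c,open(f"pics/{n}0.pkl","wb")); cv2.imwrite(f"pics/{n}0.png",c["image"])
    print(n,c["camera_matrix"],c["k1"],c["position"],c["rotation"])
E
```

```text
pics
{'time': np.float64(0.0), 'joint_pos': array([-1.505,  0.105,  0.096,  1.564, -0.   ,  1.353]), 'qvel': array([ 0.   , -0.002, -0.001,  0.002,  0.   ,  0.001]), 'joint_torque': array([ 0.0000e+00, -5.5693e+01,  5.0365e+01,  1.7000e-02, -0.0000e+00,
        0.0000e+00]), 'position': array([ 0.168, -0.576,  0.23 ]), 'ee_rot': array([-3.14 , -0.   ,  0.284]), 'contact_force': array([ 0.067,  0.203, -0.269]), 'torque': array([ 0.039, -0.053,  0.014]), 'gripper_width': np.float64(0.085)}
0.0187
side [[401.33395283   0.         277.10546803]
 [  0.         401.33395283 204.11600568]
 [  0.           0.           1.        ]] -0.012156292398290166 [ 0.41042774 -0.91353855  0.53156729] [ 1.11637118 -0.00571478 -0.13982828]
top [[427.78570557   0.         283.98656276]
 [  0.         427.78570557 208.83603892]
 [  0.           0.           1.        ]] -0.1125539819957604 [ 0.38789059 -0.15759306  1.04986717] [ 0.15486461  0.04019122 -1.57905444]
```

View pics/side0.png

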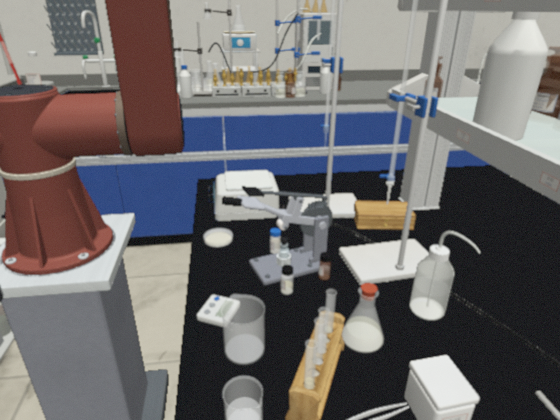

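View pics/top0.png

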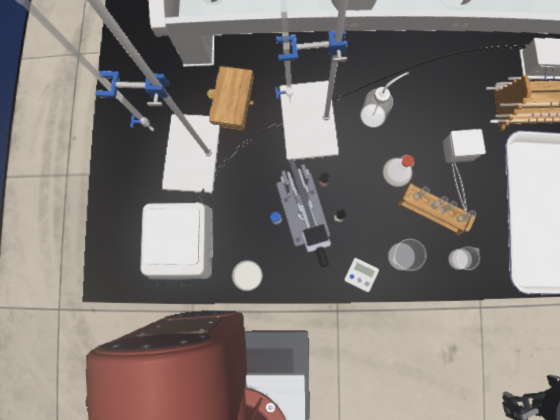

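```bash
cat > h.py <<'E'
import numpy as np, cv2, pickle
from scipy.spatial.transform import Rotation as Ro
def load(n): return pickle.load(open(n,"rb"))
def ray(c,u,v):
    K=np.array(c["camera_matrix"]); d=np.array([c["k1"],0,0,0,0.])
    p=cv2.undistortPoints(np.array([[[u,v]]],float),K,d).ravel()
    R=np.array(c["rotation"]); R=Ro.from_euler("xyz",R).as_matrix() if R.ndim==1 else R
    return np.array(c["position"]),R@np.array([p[0],-p[1],-1.])
def plane(c,u,v,z):
    o,d=ray(c,u,v); return o+d*(z-o[2])/d[2]
def proj(c,P):
    R=Ro.from_euler("xyz",c["rotation"]).as_matrix(); q=R.T@(np.array(P)-c["position"])
    x,y=q[0]/-q[2],-q[1]/-q[2]; f=1+c["k1"]*(x*x+y*y); K=c["camera_matrix"]
    return np.array([K[0,0]*x*f+K[0,2],K[1,1]*y*f+K[1,2]])
def deproj(c,u,v):
    o,d=ray(c,u,v); return o+d*c["depth"][int(round(v)),int(round(u))]
def tri(c1,a,c2,b):
    o1,d1=ray(c1,*a);o2,d2=ray(c2,*b)
    t=np.linalg.lstsq(np.c_[d1,-d2],o2-o1,rcond=None)[0]
    p,q=o1+d1*t[0],o2+d2*t[1]; return (p+q)/2,np.linalg.norm(p-q)
def crop(c,u0,u1,v0,v1,s,fn):
    cv2.imwrite(fn,cv2.resize(c["image"][v0:v1,u0:u1],None,fx=s,fy=s,interpolation=cv2.INTER_CUBIC))
E
python3 - <<'E'
from h import *
t=load("pics/top0.pkl"); s=load("pics/side0.pkl")
crop(t,255,355,150,275,4.8,"pics/t0c.png"); crop(s,210,350,170,300,4.6,"pics/s0c.png")
E
```

```text
(no output)
```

View pics/t0c.png

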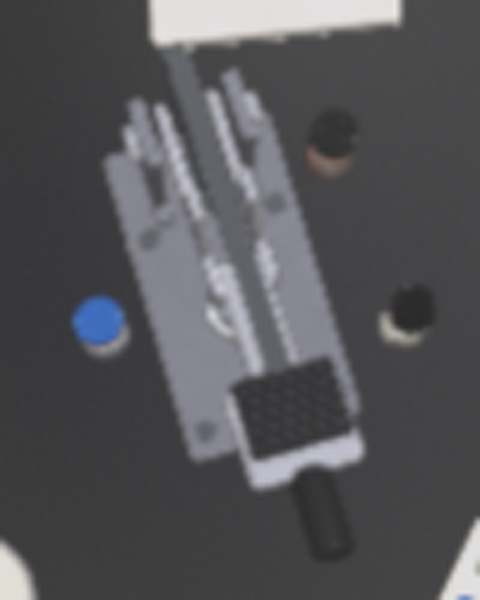

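View pics/s0c.png

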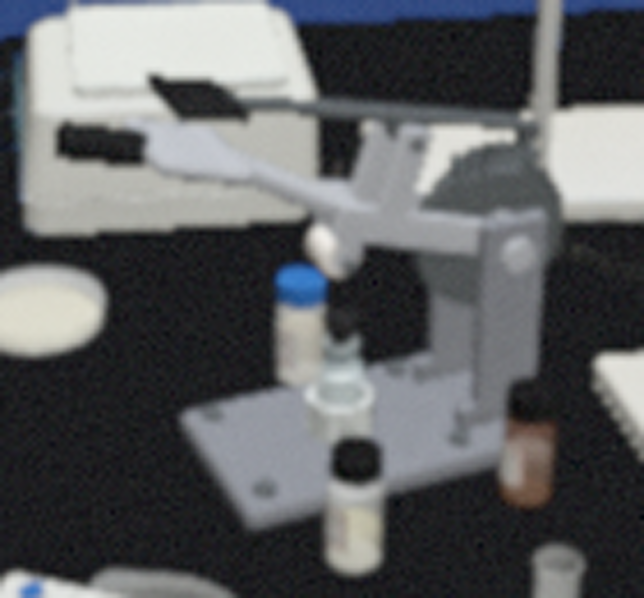

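```bash
python3 - <<'E'
from h import *
t=load("pics/top0.pkl"); s=load("pics/side0.pkl")
T=lambda u,v:(u/4.8+255-.4,v/4.8+150-.4); S=lambda u,v:(u/4.6+210-.4,v/4.6+170-.4)
p=np.round
print("paddle tri",tri(t,T(296,408),s,S(199,97)))
print("depth t",p(deproj(t,*T(296,408)),4),"s",p(deproj(s,*S(199,97)),4))
for n,q in dict(a=(238,390),b=(328,360),c=(353,428),d=(260,460),handle=(325,515),handend=(335,555)).items(): print(n,p(deproj(t,*T(*q)),4))
# base plate corners top at z=.014 
for n,q in dict(rl=(108,158),fl=(195,460),fr=(355,410),bolt1=(150,240),bolt2=(207,430),bolt3=(275,202)).items(): print(n,p(plane(t,*T(*q),.014),4),p(deproj(t,*T(*q)),4))
for n,q in dict(fl=(182,418),fr=(250,525),).items(): print("s",n,p(plane(s,*S(*q),.014),4))
for n,q in dict(axle=(518,253),handend=(62,140)).items(): print("s",n,p(deproj(s,*S(*q)),4))
m=(t["depth"]>0)
E
```

```text
paddle tri (array([ 0.46672048, -0.18810143,  0.20626392]), np.float64(0.0016465209550289447))
depth t [ 0.4676 -0.1882  0.2054] s [ 0.4657 -0.1906  0.2073]
a [ 0.4755 -0.1644  0.2039]
b [ 0.4879 -0.202   0.2007]
c [ 0.4608 -0.2128  0.1843]
d [ 0.4464 -0.173   0.2054]
handle [ 0.4238 -0.1995  0.2002]
handend [ 0.4074 -0.2034  0.1966]
rl [ 0.6164 -0.1007  0.014 ] [ 0.6172 -0.1005  0.0101]
fl [ 0.46   -0.1438  0.014 ] [ 0.4603 -0.1437  0.0099]
fr [ 0.4843 -0.2248  0.014 ] [ 0.486  -0.226  -0.0039]
bolt1 [ 0.573  -0.1221  0.014 ] [ 0.5722 -0.1222  0.0183]
bolt2 [ 0.4751 -0.15    0.014 ] [ 0.4748 -0.15    0.0178]
bolt3 [ 0.5918 -0.1864  0.014 ] [ 0.5908 -0.1863  0.0191]
s fl [ 0.457  -0.1467  0.014 ]
s fr [ 0.4809 -0.2366  0.014 ]
s axle [ 0.4104 -0.9135  0.5316]
s handend [ 0.4065 -0.2039  0.1967]
```

```bash
python3 - <<'E'
from h import *
t=load("pics/top0.pkl")
yaw=0.27; ex=np.array([np.cos(yaw),np.sin(yaw),0]); ey=np.array([-np.sin(yaw),np.cos(yaw),0])
piv=np.array([.609,-.149,.108])
P=[]
for v in range(220,250):
  for u in range(300,335):
    if t["image"][v,u].max()<75:
      q=deproj(t,u,v)
      if .18<q[2]<.24: P.append(((q-piv)@ex,(q-piv)@ey,q[2]))
P=np.array(P); print(len(P))
for xb in np.arange(-.25,-.10,.006):
  m=(P[:,0]>=xb)&(P[:,0]<xb+.006)
  if m.sum(): print(round(xb,3),m.sum(),np.round(np.median(P[m],0),4),np.round(P[m][:,1].min(),3),np.round(P[m][:,1].max(),3))
E
```

```text
330
-0.178 13 [-0.1744 -0.0003  0.1908] -0.007 0.006
-0.166 18 [-0.1609  0.004   0.2086] -0.018 0.021
-0.16 62 [-0.157   0.0021  0.2087] -0.018 0.022
-0.154 61 [-0.1511  0.0014  0.2073] -0.018 0.021
-0.148 59 [-0.1451  0.002   0.2057] -0.018 0.021
-0.142 59 [-0.1393  0.0008  0.2038] -0.018 0.022
-0.136 57 [-0.1334  0.0027  0.2025] -0.018 0.022
-0.13 1 [-0.1298  0.0161  0.2004] 0.016 0.016
```

{"api": "drive_tool", "payload": {
  "gripper": [0, 0, 0, 0, 0, 0, 0, 0],
  "linear": [
    [0, 0, -20],
    [0, 0, -20],
    [20, -15, 0],
    [25, -18, 0],
    [25, -18, 0],
    [25, -18, 0],
    [25, -18, 0],
    [25, -18, 0]
  ],
  "yaw": [0, 0, 0, 0, 0, 0, 0, 0],
  "grip_force": 20
}}

```text
time: 0.77
position: [0.2784, -0.4332, 0.2709]
ee_rot: [-3.141, -0.0, 0.284]
contact_force: [0.7, 0.8, -1.1]
gripper_width: -0.0001
```

{"api": "drive_tool", "payload": {
  "gripper": [0, 0, 0, 0, 0, 0, 0, 0],
  "linear": [
    [25, -18, 0],
    [25, -18, 0],
    [25, -18, 0],
    [25, -18, 0],
    [25, -18, 0],
    [25, -18, 0],
    [25, -18, 0],
    [20, -15, 0]
  ],
  "yaw": [0, 0, 0, 0, 0, 0, 0, 0]
}}

```text
time: 1.43
position: [0.4264, -0.2428, 0.271]
ee_rot: [-3.141, -0.0, 0.284]
contact_force: [0.1, -0.5, -0.2]
gripper_width: 0.0
```

{"api": "drive_tool", "payload": {
  "gripper": [0, 0],
  "linear": [
    [10, -10, 0],
    [0, 0, 0]
  ],
  "yaw": [0, 0]
}}

```text
time: 1.6
position: [0.4334, -0.2299, 0.2711]
ee_rot: [-3.141, -0.0, 0.287]
contact_force: [1.0, -0.0, -0.5]
gripper_width: 0.0004
```

{"api": "drive_tool", "payload": {
  "gripper": [0, 0, 0, 0],
  "linear": [
    [20, -16, 0],
    [22, -16, 0],
    [0, 0, 0],
    [0, 0, 0]
  ],
  "yaw": [0, 0, 0, 0]
}}

```text
time: 1.93
position: [0.4638, -0.1896, 0.271]
ee_rot: [-3.141, 0.001, 0.285]
contact_force: [-0.5, -0.2, 0.8]
gripper_width: -0.0002
```

```bash
python3 - <<'E'
from h import *
from cell import r
s=r.state(); print(s["position"],s["ee_rot"],s["contact_force"])
for n in("side","top"):
    c=r.capture(n); pickle.dump(c,open(f"pics/{n}1.pkl","wb"))
    if n=="side": crop(c,200,350,120,300,3.3,"pics/s1c.png")
    else: crop(c,255,355,150,275,4.8,"pics/t1c.png")
E
```

```text
[ 0.46375216 -0.18957656  0.27100126] [-3.14144635e+00  5.63661599e-04  2.85383246e-01] [-0.54072614 -0.23689016  0.81849403]
```

View pics/s1c.png

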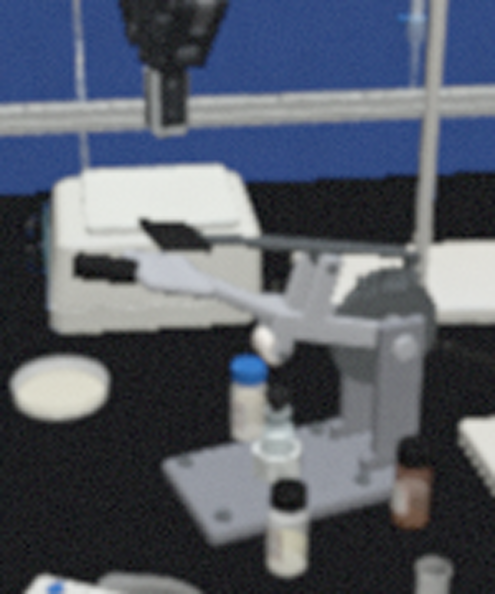

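View pics/t1c.png

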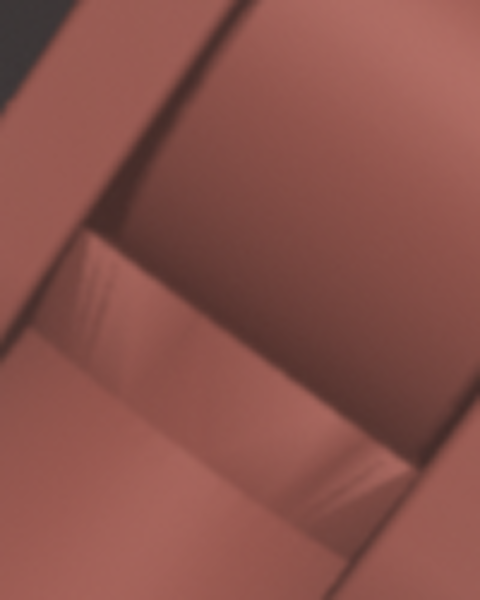

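The side view shows the closed fingertips (crop ~(167,130)) standing above the paddle (crop ~(176,235)). The top view is hidden by the arm. I'll check that the hand and camera agree.

```bash
python3 - <<'E'
from h import *
s=load("pics/side1.pkl")
f=lambda P:np.round((proj(s,P)-[200,120]+.35)*3.3,1)
print("tcp",f([.4638,-.1896,.271]),"paddle ctr",f([.4668,-.1863,.206]),"beneath tcp at .206",f([.4638,-.1896,.206]))
print("axle near",f([.609+.027*.266,-.149-.027*.964,.108]))
E
```

```text
tcp [169.9 133.2] paddle ctr [176.8 233.4] beneath tcp at .206 [172.3 235.9]
axle near [405.5 351.1]
```

{"api": "drive_tool", "payload": {
  "gripper": [0, 0, 0, 0, 0, 0],
  "linear": [
    [2, -2, 15],
    [0, 0, 20],
    [0, 0, 15],
    [0, 0, 4],
    [0, 0, 3],
    [0, 0, 0]
  ],
  "yaw": [0, 0, 0, 0, 0, 0]
}}

```text
time: 2.53
position: [0.4647, -0.1879, 0.2143]
ee_rot: [-3.142, 0.0, 0.283]
contact_force: [0.5, 0.0, 0.0]
gripper_width: -0.0003
```

{"api": "drive_tool", "payload": {
  "gripper": [0, 0, 0, 0],
  "linear": [
    [0, 0, 3],
    [0, 0, 3],
    [0, 0, 2],
    [0, 0, 0]
  ],
  "yaw": [0, 0, 0, 0]
}}

```text
time: 2.87
position: [0.4652, -0.1877, 0.2066]
ee_rot: [3.141, -0.0, 0.284]
contact_force: [0.6, -1.5, 3.3]
gripper_width: -0.0002
```

{"api": "drive_tool", "payload": {
  "gripper": [0, 0, 0, 0, 0],
  "linear": [
    [0, 0, 2],
    [0, 0, 2],
    [0, 0, 2],
    [-1, 0, 2],
    [0, 0, 0]
  ],
  "yaw": [0, 0, 0, 0, 0]
}}

```text
time: 3.28
position: [0.4643, -0.1876, 0.198]
ee_rot: [3.142, -0.001, 0.284]
contact_force: [1.9, -0.3, 3.1]
gripper_width: -0.0001
```

{"api": "drive_tool", "payload": {
  "gripper": [0, 0, 0, 0],
  "linear": [
    [-1, 0, 2],
    [-1, 0, 2],
    [-1, 0, 2],
    [-1, 0, 2]
  ],
  "yaw": [0, 0, 0, 0]
}}

```text
time: 3.62
position: [0.4606, -0.1887, 0.1905]
ee_rot: [3.141, -0.001, 0.284]
contact_force: [2.6, -0.1, 5.2]
gripper_width: 0.0001
```

{"api": "drive_tool", "payload": {
  "gripper": [0, 0, 0, 0, 0],
  "linear": [
    [-1, 0, 2],
    [-1, 0, 2],
    [-1, 0, 2],
    [-1, 0, 2],
    [0, 0, 0]
  ],
  "yaw": [0, 0, 0, 0, 0]
}}

```text
time: 4.03
position: [0.4565, -0.1898, 0.182]
ee_rot: [3.142, -0.0, 0.284]
contact_force: [2.5, 0.2, 3.1]
gripper_width: -0.0001
```

```bash
python3 - <<'E'
from h import *
from cell import r
s=r.state(); print(s["position"],s["contact_force"])
c=r.capture("side"); pickle.dump(c,open(f"pics/side2.pkl","wb"))
crop(c,210,350,150,290,4.2,"pics/s2c.png")
E
```

```text
[ 0.45646245 -0.18981335  0.18203708] [2.54215023 0.16564351 3.11931774]
```

View pics/s2c.png

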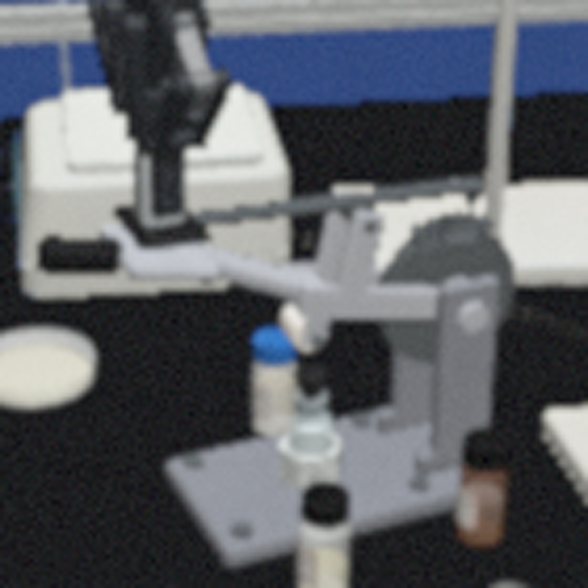

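{"api": "drive_tool", "payload": {
  "gripper": [0, 0, 0, 0, 0, 0, 0, 0],
  "linear": [
    [-2, 0, 4],
    [-2, 0, 4],
    [-2, 0, 4],
    [-1.5, 0, 4],
    [-1.5, 0, 4],
    [-1.5, 0, 4],
    [-1, 0, 4],
    [-1, 0, 4]
  ],
  "yaw": [0, 0, 0, 0, 0, 0, 0, 0]
}}

```text
time: 4.75
position: [0.4441, -0.1934, 0.15]
ee_rot: [3.142, 0.0, 0.284]
contact_force: [1.6, 0.7, 5.3]
gripper_width: 0.0
```

{"api": "drive_tool", "payload": {
  "gripper": [0, 0, 0, 0, 0],
  "linear": [
    [-1, 0, 3],
    [-0.5, 0, 3],
    [-0.5, 0, 3],
    [-0.5, 0, 3],
    [-0.5, 0, 3]
  ],
  "yaw": [0, 0, 0, 0, 0]
}}

```text
time: 5.17
position: [0.4411, -0.1943, 0.1354]
ee_rot: [3.141, 0.001, 0.284]
contact_force: [-1.0, 1.4, 8.9]
gripper_width: 0.0002
```

{"api": "drive_tool", "payload": {
  "gripper": [0, 0, 0],
  "linear": [
    [-0.5, 0, 2],
    [0, 0, 2],
    [0, 0, 2]
  ],
  "yaw": [0, 0, 0]
}}

```text
time: 5.42
position: [0.4404, -0.1945, 0.1294]
ee_rot: [3.141, 0.001, 0.283]
contact_force: [-2.4, 0.6, 10.2]
gripper_width: 0.0003
```

{"api": "drive_tool", "payload": {
  "gripper": [0, 0],
  "linear": [
    [0, 0, 1],
    [0, 0, 1]
  ],
  "yaw": [0, 0]
}}

```text
time: 5.58
position: [0.4402, -0.1945, 0.1273]
ee_rot: [3.141, 0.002, 0.283]
contact_force: [-3.9, -0.3, 8.9]
gripper_width: 0.0001
```

{"api": "drive_tool", "payload": {
  "gripper": [0, 0],
  "linear": [
    [0, 0, 1],
    [0, 0, 1]
  ],
  "yaw": [0, 0]
}}

```text
time: 5.75
position: [0.44, -0.1946, 0.1253]
ee_rot: [3.141, 0.002, 0.283]
contact_force: [-4.7, -0.4, 8.9]
gripper_width: -0.0002
```

{"api": "drive_tool", "payload": {
  "gripper": [0, 0],
  "linear": [
    [0, 0, 1],
    [0, 0, 1]
  ],
  "yaw": [0, 0]
}}

```text
time: 5.92
position: [0.4398, -0.1946, 0.1233]
ee_rot: [3.141, 0.003, 0.283]
contact_force: [-6.3, -0.0, 13.7]
gripper_width: 0.0
```

{"api": "drive_tool", "payload": {
  "gripper": [0, 0],
  "linear": [
    [0, 0, 1],
    [0, 0, 1]
  ],
  "yaw": [0, 0]
}}

```text
time: 6.08
position: [0.4401, -0.1948, 0.1226]
ee_rot: [3.14, 0.002, 0.283]
contact_force: [-10.4, 3.0, 25.1]
gripper_width: 0.0001
```

```bash
python3 - <<'E'
from h import *
from cell import r
c=r.capture("side"); pickle.dump(c,open(f"pics/side3.pkl","wb"))
crop(c,210,350,150,290,4.2,"pics/s3c.png")
s=r.state(); print(s["position"],s["contact_force"])
E
```

```text
[ 0.44006707 -0.19481089  0.12268587] [-8.80434775  2.90317554 23.40945811]
```

View pics/s3c.png

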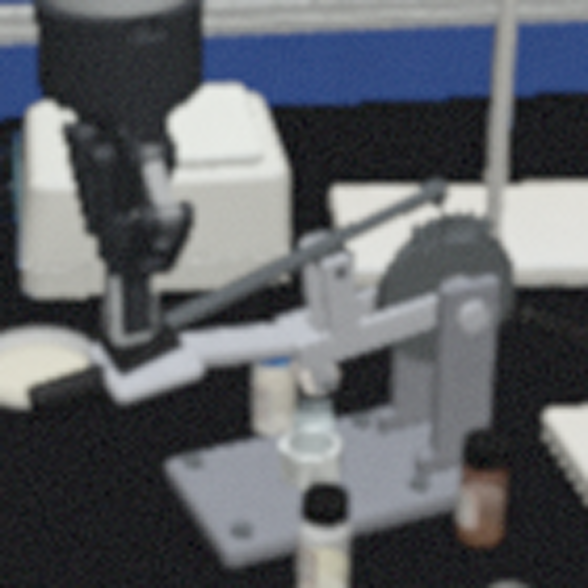

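```bash
python3 - <<'E'
from h import *
s=load("pics/side3.pkl")
yaw=0.27; ex=np.array([np.cos(yaw),np.sin(yaw),0]); piv=np.array([.609,-.149,.108])
f=lambda P:np.round((proj(s,P)-[210,150]+.35)*4.2,1)
for lev in (.30,.43,.46,.49):
    a=.36-lev; rot=lambda u,w: piv-ex*(u*np.cos(a)-w*np.sin(a))+np.array([0,0,u*np.sin(a)+w*np.cos(a)])
    print(lev,"grip axis end",f(rot(.232,.017)),"grip top end",f(rot(.232,.026)),"bottom",f(rot(.232,.008)),"rocker pin",f(rot(.065,.043)))
E
```

```text
0.3 grip axis end [ 21.1 330.7] grip top end [ 21.1 313.8] bottom [ 21.2 347.4] rocker pin [344.5 238.9]
0.43 grip axis end [ 20.9 386.4] grip top end [ 18.4 370.5] bottom [ 23.4 402.1] rocker pin [334.2 255.9]
0.46 grip axis end [ 22.  398.8] grip top end [ 19.  383.2] bottom [ 25.  414.2] rocker pin [332.1 259.9]
0.49 grip axis end [ 23.5 411. ] grip top end [ 20.  395.7] bottom [ 27.  426.1] rocker pin [330.1 263.9]
```

```bash
python3 - <<'E'
from h import *
yaw=0.27; ex=np.array([np.cos(yaw),np.sin(yaw),0]); piv=np.array([.609,-.149,.108])
s0=load("pics/side0.pkl");s3=load("pics/side3.pkl")
crop(s0,205,260,180,220,12,"pics/g0.png"); crop(s3,205,260,225,265,12,"pics/g3.png")
g=lambda P,v0:np.round((proj(s0,P)-[205,v0]+.46)*12,1)
for lev in (0,.035,.07,.43,.46,.49):
    a=.36-lev; rot=lambda u,w: piv-ex*(u*np.cos(a)-w*np.sin(a))+np.array([0,0,u*np.sin(a)+w*np.cos(a)])
    print(lev,[g(rot(u,.017),180 if lev<.2 else 225) for u in(.192,.212,.232)])
E
```

```text
0 [array([438. , 240.6]), array([327.1, 220.6]), array([213.5, 200. ])]
0.035 [array([423., 277.]), array([311. , 261.4]), array([196.2, 245.4])]
0.07 [array([409.4, 313.6]), array([296.4, 302.4]), array([180.7, 290.8])]
0.43 [array([347.9, 143.5]), array([235.4, 174.1]), array([121.1, 205.3])]
0.46 [array([349.2, 172.7]), array([237.5, 206.5]), array([124.2, 240.7])]
0.49 [array([351.5, 201.6]), array([240.8, 238.3]), array([128.4, 275.6])]
```

View pics/g0.png

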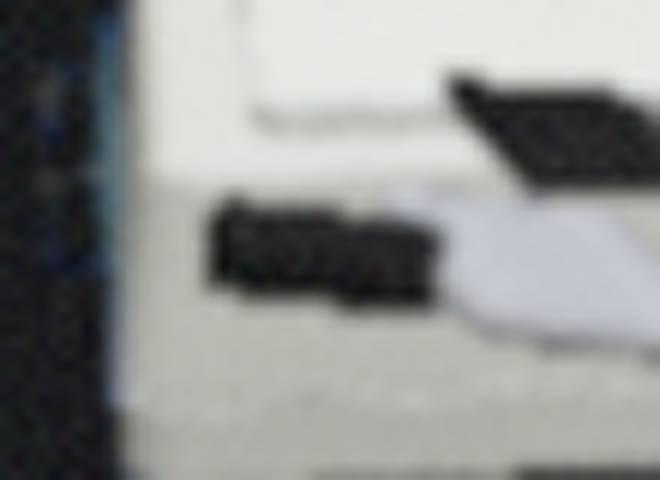

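View pics/g3.png

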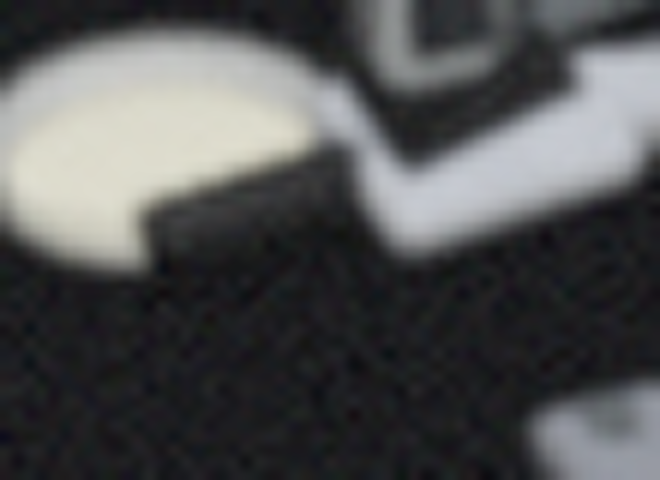

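{"api": "drive_tool", "payload": {
  "gripper": [0, 0, 0],
  "linear": [
    [0, 0, 0.5],
    [0, 0, 0],
    [0, 0, 0]
  ],
  "yaw": [0, 0, 0]
}}

```text
time: 6.38
position: [0.4401, -0.1948, 0.1226]
ee_rot: [3.14, 0.002, 0.283]
contact_force: [-10.9, 2.0, 23.9]
gripper_width: -0.0001
```

The tool no longer sinks at 24 N, so this is the hard stop. Next I let go, straight up.

{"api": "drive_tool", "payload": {
  "gripper": [0, 0, 0, 0, 0, 0, 0, 0],
  "linear": [
    [0, 0, -3],
    [0, 0, -3],
    [0, 0, -4],
    [0, 0, -5],
    [0, 0, -5],
    [0, 0, -10],
    [0, 0, -15],
    [0, 0, -20]
  ],
  "yaw": [0, 0, 0, 0, 0, 0, 0, 0]
}}

```text
time: 7.05
position: [0.4406, -0.1936, 0.1856]
ee_rot: [-3.14, 0.001, 0.284]
contact_force: [0.2, -0.7, 1.1]
gripper_width: 0.0003
```

{"api": "drive_tool", "payload": {
  "gripper": [0, 0, 0, 0, 0, 0, 0, 0],
  "linear": [
    [0, 0, -30],
    [0, 0, -30],
    [0, 0, -25],
    [-15, 15, 0],
    [-25, 18, 0],
    [-25, 18, 0],
    [-25, 18, 0],
    [-25, 18, 0]
  ],
  "yaw": [0, 0, 0, 0, 0, 0, 0, 0]
}}

```text
time: 7.72
position: [0.3543, -0.3108, 0.2714]
ee_rot: [3.141, -0.001, 0.284]
contact_force: [-0.7, -0.3, 0.1]
gripper_width: 0.0003
```

{"api": "drive_tool", "payload": {
  "gripper": [0, 0, 0, 0, 0, 0, 0, 0],
  "linear": [
    [-25, 18, 0],
    [-25, 18, 0],
    [-25, 18, 0],
    [-25, 18, 0],
    [-25, 18, 0],
    [-25, 18, 0],
    [-15, 10, 0],
    [0, 0, 0]
  ],
  "yaw": [0, 0, 0, 0, 0, 0, 0, 0]
}}

```text
time: 8.38
position: [0.2276, -0.4717, 0.2705]
ee_rot: [-3.141, 0.0, 0.281]
contact_force: [0.4, -0.2, 0.1]
gripper_width: 0.0002
```

```bash
python3 - <<'E'
from h import *
from cell import r
s=r.state(); print(s["position"],s["contact_force"])
for n in("side","top"):
    c=r.capture(n); pickle.dump(c,open(f"pics/{n}4.pkl","wb"))
    if n=="side": crop(c,210,350,150,290,4.2,"pics/s4c.png"); cv2.imwrite("pics/side4.png",c["image"])
    else: crop(c,255,355,150,275,4.8,"pics/t4c.png")
E
```

```text
[ 0.22756889 -0.47166763  0.27051822] [ 0.37512784 -0.23914377  0.08342037]
```

View pics/s4c.png

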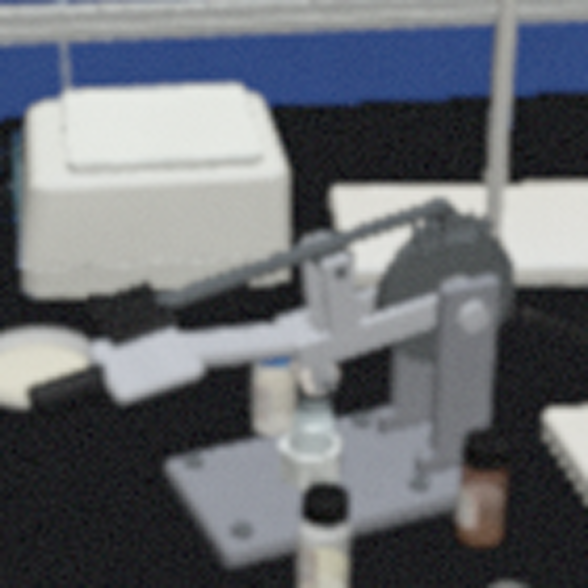

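View pics/t4c.png

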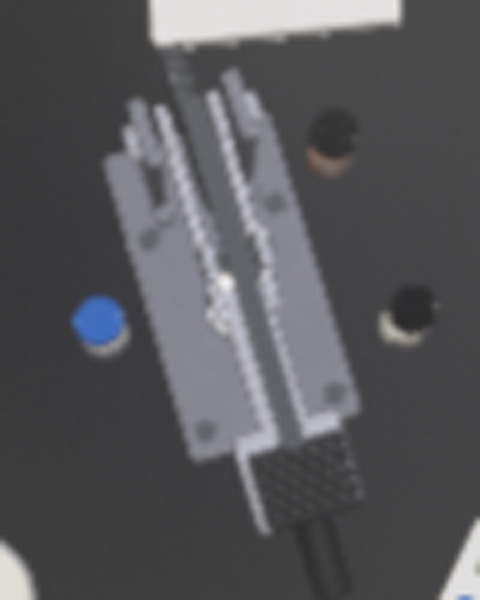

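```bash
python3 - <<'E'
from h import *
yaw=0.27; ex=np.array([np.cos(yaw),np.sin(yaw),0]); ey=np.array([-ex[1],ex[0],0]); piv=np.array([.609,-.149,.108])
for n in (0,4):
  t=load(f"pics/top{n}.pkl"); A=[]
  for v in range(235,282):
    for u in range(295,345):
      q=deproj(t,u,v)-piv; x=-q@ex; y=q@ey
      if abs(y-.002)<.004 and .197<x<.232 and q[2]>-.03: A.append((x,q[2]))
  A=np.array(A); p=np.polyfit(A[:,0],A[:,1],1)
  x,z=np.median(A,0); print(n,len(A),"slope",p[0],"med",x,z,"lever from angle",.36-(np.arctan2(z,x)-np.arcsin(.026/np.hypot(x,z))))
a,b=load("pics/top0.pkl")["image"],load("pics/top4.pkl")["image"]
d=(cv2.absdiff(a,b).max(2)>40).astype(np.uint8)
n,l,st,ce=cv2.connectedComponentsWithStats(d)
print([tuple(s) for s in st[1:] if s[4]>15])
E
```

```text
0 27 slope -0.5255455291159592 med 0.20332776511815878 0.09265412243427694 lever from angle 0.049050347631343416
4 50 slope -0.10330416918772925 med 0.21136883181694902 -0.002437485804295994 lever from angle 0.49484321885692273
[(np.int32(303), np.int32(187), np.int32(7), np.int32(13), np.int32(34)), (np.int32(293), np.int32(191), np.int32(6), np.int32(12), np.int32(24)), (np.int32(305), np.int32(212), np.int32(5), np.int32(14), np.int32(22)), (np.int32(303), np.int32(219), np.int32(28), np.int32(42), np.int32(513)), (np.int32(217), np.int32(311), np.int32(29), np.int32(42), np.int32(817)), (np.int32(0), np.int32(318), np.int32(161), np.int32(102), np.int32(6495)), (np.int32(112), np.int32(349), np.int32(69), np.int32(6), np.int32(126)), (np.int32(462), np.int32(351), np.int32(98), np.int32(69), np.int32(3716)), (np.int32(98), np.int32(353), np.int32(107), np.int32(67), np.int32(5948)), (np.int32(229), np.int32(372), np.int32(18), np.int32(32), np.int32(461)), (np.int32(528), np.int32(398), np.int32(5), np.int32(10), np.int32(35))]
```

The arm reads 0.495 rad, and the lower stop is 0.49. Only the press arm and the robot changed in the top view. I'm handing in.

```bash
python3 - <<'E'
from cell import r
print(r.close_job(), r.state()["time"])
E
```

```text
the job is handed in; nothing more can be done
the job is handed in; nothing more can be done
```

I pressed the release paddle with the closed fingertips and, keeping it pressed, pushed the press arm down along its arc until it hit the lower stop. Then I lifted straight off, backed away and handed the job in about 8.5 s into the 32 s allowed.

- **Stop reached:** the push took about 9–10 N while the stopper went in, then rose to 25 N upward (about 27 N in total). A further 0.5 mm of commanded push moved the tool no lower.
- **After letting go:** the arm stayed down, and the depth image of the handle gives 0.495 rad against the 0.49 stop. The paddle sprang back and the pawl is on the teeth again.
- **Stopper:** in the side view the roller sits on the stopper at the vial's neck. I inferred that it is seated from the arm angle and the force, because the roller hides the stopper itself.
- **Other objects:** comparing the top view before and after, only the press arm and the robot changed, so the bystanders did not move.
- **Disagreement:** my rougher reading of the handle in the side picture gave about 0.47–0.48 rad. I trusted the depth reading and the hard stop over it.

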